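Lock the bayonet lid on the brine strainer

ROBOT

A 6-joint arm with a two-finger parallel gripper is mounted at the origin on the work surface. World frame = base frame: x ahead of the robot, y to its left, z up, the work surface at z = 0. Lengths are in mm, angles in rad, forces in N, time in s.
With the tool pointing down it reaches from about 350 to 775 mm from the base axis. Payload 5.5 kg.
Tool frame: the origin (TCP) lies at the very end of the fingers, on their centre line; the grasp point (between the pads) lies 19 mm behind it; z points along the fingers, y is the line along which they close (so a half turn about z gives the same grasp; the last joint's range is limited). The gripper opens to 85 mm and grips with 20 to 120 N. Pads are 22 mm wide; open, the fingers measure 114 mm over their backs; the gripper's body (76 mm by 85 mm) begins 54 mm behind the grasp point. The pads swing forward as they close: fully open they stand 13 mm farther back than shut.
Start: joints at [1.024, 0.313, 0.046, 1.304, 0, 1.431], TCP at [227.54, 528.107, 231.323] pointing down, gripper open.
Joint ranges: [-2.76, 2.76], [-0.86, 1.69], [-1.03, 1.26], [-2.2, 2.34], [-1.47, 1.5], [-3.14, 3.14]. Speed limits (rad/s): [2.57, 2.57, 3.14, 3.14, 3.14, 3.14].

INTERFACE

Orientations are given as a 3x3 rotation matrix whose columns are the frame's x, y, z axes.
In Python, from workcell import sensors, cams, env gives the robot as it stands.
- The arm moves only by the tool carry_out, never from a script. Its argument "commands" is a list of rows, each a list of 2 entries, a list of its own where there are three numbers: the shift along the tool's x, y, z in units of 250 mm (1.0 is 250 mm), then the turn, a rotation vector about the tool's x, y, z in units of 45 degrees (1.0 is 45 degrees). A call has 1 to 8 rows; each row is the pose to reach, as a shift and turn from the pose commanded when the call began, along the tool's axes at that moment; what a row does not reach only later rows make up. A row lasts 1/8 s, in which the tool goes at most 62.5 mm and 10.7 degrees, less where a joint would pass 70% of its speed; a pose out of reach is approached as far as the arm can. A call with a number of a shift or a turn outside -1 to 1 is refused whole. A call with a gripper value outside its range is refused whole. "grip" is the closure, from -1 (fully open) to 1 (shut), set as the call begins (left out, the last holds). The fingers move at their own pace and stop on an object; "squeeze" is the grip in N (left out, the last holds). Time passes only in rows, so rows that repeat a pose let the fingers close. It gives the time, the measured TCP pose, the force, the opening and the grip force at its end, in the units of the state.
- sensors.read_state(): the state, without advancing time (a new reading comes with each control period).
- cams.get_image(name): name is "side" or "top"; returns the picture (480x640x3 uint8, red, green, blue); there is no depth.
- cams.calibration(name): a dict with "fx", "fy", "cx", "cy" (pixels), "world_from_camera" (4x4, takes a point from camera to world coordinates). Camera axes: x right, y down, z forward; pixel columns grow to the right and rows downward; lengths in mm; the calibration is good to about 2 mm. A picture is of the moment at which its call begins. calibration takes no time and is no camera call.
- env.job_done(): hands the job in; it is judged then, once.
The state is a dict: "time": time; "joints": joint angles; "qd": joint speeds; "tau": joint torques, N m; "tool_pos": TCP position; "tcp_rot": TCP orientation; "contact_force": force on the tool from outside, world axes, zero at the start; "ft_torque": the same for the moment, N m; "opening": finger opening in mm; "grasp_force": force on a finger pad.
Only numpy, scipy, OpenCV 4.12 (cv2) and the standard library are available. Lean on these libraries where they do the work, as an engineer would, in place of code of your own. Each camera call takes 0.05 s, during which the arm holds its last target. There are 200 camera calls.

TASK

Close the brine strainer for the night: take the steel lid off the wooden board, lower it into the strainer's mouth with its lugs through the entry slots, press it gently down against the sprung seal and turn it clockwise about a quarter turn until it comes to its stop and springs up into its locking notch. Do not force it, neither pressing nor against the stop: keep the load between lid and strainer under 30 N. Then let go of the lid and leave the cheese, the brush and the jar alone.

Things in the scene. Friction and masses are not known exactly. Their poses are not given: they have to be found in the camera images.
- lid_mid (a point): Loose steel lid, 0.25 kg, plug down on the board. Point on its axis half-way up its 80 mm; z up. Flange 92 mm across, its top 4 mm above the point, 6 mm thick. On it a black upright grip bar, 12 mm thick (y), 56 mm long (x), top 40 mm above the point: take it from above across its thickness, fingertips on or near the flange. Below the flange a plug 56 mm across, 38 mm high, chamfered foot.
- lid_lug (a point): Tip of one of the lid's two opposite lugs, under the flange, in line with the grip bar (along lid +x and -x): 41 mm from the axis, 29 mm below the lid's middle point. Each lug is 12 mm wide and 6 mm thick. The lid is the same after a half turn.
- pot_mouth (a point): Strainer pot fixed to the bench. Point on its axis 94 mm above the bench, nominally in the top plane of its 114 mm wide steel collar; z up. The collar (with slots, seal, notches) is screwed up or down: its true height differs by up to 10 mm either way, is not measured, and must be felt. Bore 60 mm. Locked: lid x along pot x (either way round), lid middle 7 mm above the true collar top.
- pot_slot (a point): One of the two opposite entry slots in the collar for the lugs: point 40 mm from the axis, 80 degrees counter-clockwise (from above) from pot x, nominal collar top. Slots reach 46 mm from the axis, about 18 mm wide at the bore. The lid enters with its bar along the slots and locks after an 80 degree clockwise turn; walls stop it 4 to 6 degrees past that, and stop a wrong-way turn at once.
- pot_seal (a point): Sprung rubber disc in the bore, nominally 30 mm below the collar top; pushes up 3 N plus 1.2 N per mm. The plug meets it with the lid middle 10 mm above the true collar top; at 4 mm (hand pushes about 8 N) the lugs can turn under the collar, at 2 mm the flange bottoms. At the locked angle they rise 3 mm into notches with 4 to 6 degrees of play each way.
- lid: The same lid; origin at the centre of its plug's underside, 40 mm below its middle point, same axes.
- pot: The strainer pot (with its collar and seal); origin on its axis at the underside of its 120 mm square base plate, on the bench; same axes as its mouth point.
- board: Plain spruce board 160 x 140 x 20 mm, fixed, on which the lid stands at the start; origin at the centre of its underside.
- cheese: Bystander: a small cheese wheel 130 mm across, 55 mm high; origin at the centre of its underside.
- brush: Bystander: round white brush 92 mm across with an upright black knob, 92 mm high; origin at the centre of its underside.
- jar: Bystander: closed glass jar 64 mm across, 85 mm high; origin at the centre of its underside.
There are look-alikes about, which are no part of the job. What is shaped like the lid but turquoise is not meant.

How it is judged:
By the outcome, as a careful person would: the job done as asked, in the order asked, and still so for the second after the job is handed in, with the robot touching nothing.
It also fails if it takes over 72 s, if anything falls off the work surface, if the arm or the gripper's body presses on something with over 40 N, if the wrist force passes 120 N, or if a joint passes its speed limit or range.

## Working session

There is one attempt and no reset: what is moved stays moved. The work goes in short steps, Python scripts to look and compute and a tool call to move; the robot and the scene stay as the last step left them, time stands still between calls to the robot, and variables do not carry over. Pictures are saved under pics/ and viewed, at most 10 in all, crops included, and the job is handed in when it is done.

Besides the shell and the picture viewer there is one more tool, called in YAML: its name, and indented under it one key for each argument. carry_out: Moves the arm, as the interface text tells. Its arguments: {"type":"object","properties":{"commands":{"type":"array"},"grip":{"type":"number"},"squeeze":{"type":"number"}},"required":["commands"]}

```bash
mkdir -p pics; ls; python3 - <<'E'
from workcell import sensors,cams
import cv2,numpy as np
for n in("top","side"):
    cv2.imwrite(f"pics/{n}0.png",cams.get_image(n)[:,:,::-1]); c=cams.calibration(n); print(n,{k:np.round(v,3).tolist() for k,v in c.items()})
print(sensors.read_state())
E
```

```text
pics
top {'fx': 433.486, 'fy': 433.486, 'cx': 315.788, 'cy': 233.931, 'world_from_camera': [[-0.013, -0.988, 0.152, 471.826], [-1.0, 0.014, 0.008, -48.885], [-0.01, -0.152, -0.988, 949.988], [0.0, 0.0, 0.0, 1.0]]}
side {'fx': 496.467, 'fy': 496.467, 'cx': 315.437, 'cy': 236.438, 'world_from_camera': [[-0.956, -0.184, 0.227, 392.92], [-0.292, 0.655, -0.697, 552.496], [-0.021, -0.733, -0.68, 669.551], [0.0, 0.0, 0.0, 1.0]]}
{'time': 0.1, 'joints': array([ 1.02439182e+00,  3.13953780e-01,  4.50721282e-02,  1.30360250e+00,
       -1.36836964e-05,  1.43120903e+00]), 'qd': array([-4.25122875e-04, -1.83507189e-03,  7.95294999e-04,  1.23566489e-03,
        5.95890306e-05, -1.80444458e-03]), 'tau': array([ 2.55257524e-03, -4.81722879e+01,  2.99245745e+01,  1.27421587e-02,
       -1.66293480e-04,  2.00344743e-05]), 'tool_pos': array([227.28176194, 527.66595433, 230.47347524]), 'tcp_rot': array([[-9.18384776e-01,  3.95687572e-01, -8.65335465e-04],
       [ 3.95688456e-01,  9.18383659e-01, -1.44918765e-03],
       [ 2.21284409e-04, -1.67331513e-03, -9.99998576e-01]]), 'contact_force': array([ 0.0367802 ,  0.74786278, -0.09602465]), 'ft_torque': array([ 0.01265393, -0.02811088,  0.0496129 ]), 'grasp_force': 0.0, 'opening': 85.43532718359985}
```

View pics/top0.png

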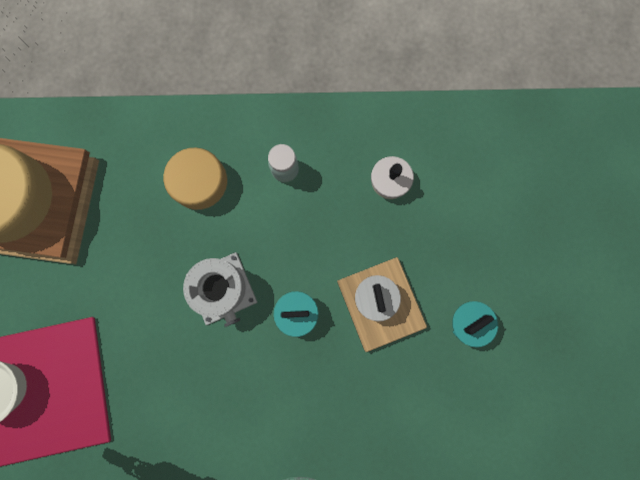

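View pics/side0.png

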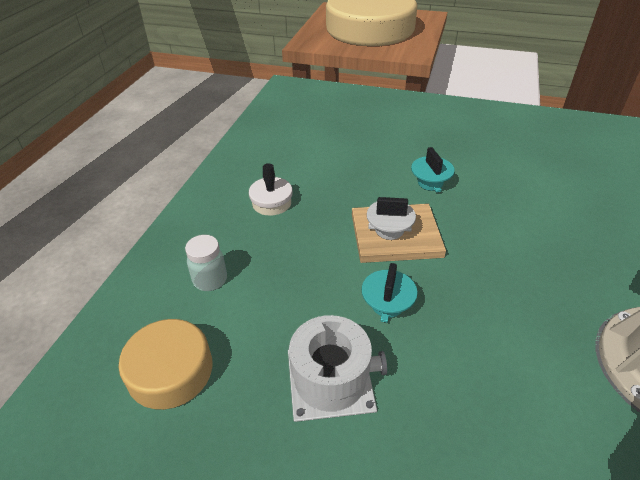

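Candidates in the top view are the steel lid on the board (378,298), turquoise look-alikes (296,314) and (475,325), and the white brush with a black knob (392,178). I choose the grey one on the board. The pot is at (214,288). In the side view the lid is at (391,217) and the pot at (331,350). Next is a close crop of both from each camera.

```bash
python3 - <<'E'
import cv2,numpy as np
t=cv2.imread("pics/top0.png");s=cv2.imread("pics/side0.png")
def c(im,x,y,w,h,f): return cv2.resize(im[y:y+h,x:x+w],(400,300),interpolation=cv2.INTER_CUBIC)
# scale 4: 100x75
a=np.vstack([np.hstack([c(t,330,258,100,75,4),c(t,165,250,100,75,4)]),np.hstack([c(s,340,180,100,75,4),c(s,280,315,100,75,4)])])
cv2.imwrite("pics/crop0.png",a)
E
```

```text
(no output)
```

View pics/crop0.png

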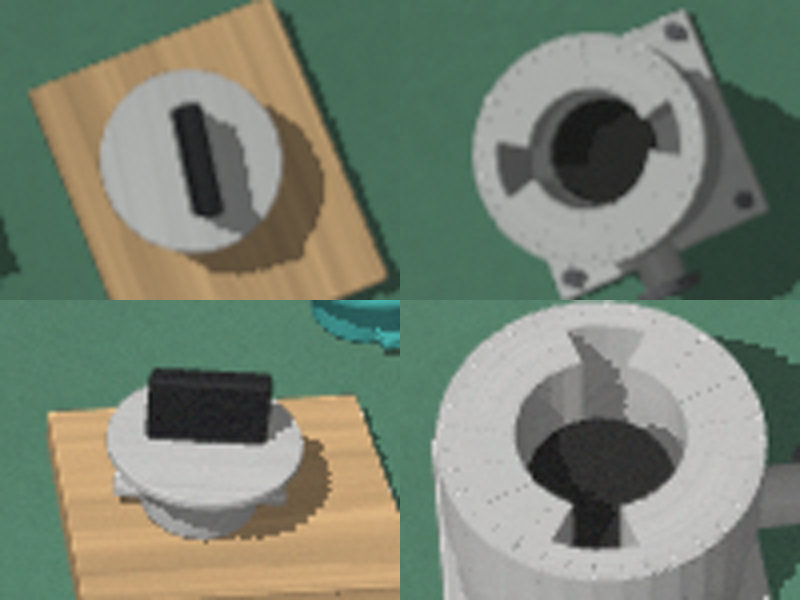

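The crop shows the grey steel lid on the board: flange at top-view pixel (377.6,298), bar about 12° off vertical. The pot has its slots at left and right in the top view, at about (190,292) and (234,281). I'll fit the poses from clicked points.

```bash
cat > h.py <<'E'
import numpy as np
from workcell import sensors,cams
from scipy.optimize import least_squares
def proj(n,P):
    c=cams.calibration(n);W=np.array(c["world_from_camera"]);p=(np.atleast_2d(P)-W[:3,3])@W[:3,:3]
    return np.c_[c["fx"]*p[:,0]/p[:,2]+c["cx"],c["fy"]*p[:,1]/p[:,2]+c["cy"]]
def ray(n,uv,z):
    c=cams.calibration(n);W=np.array(c["world_from_camera"]);uv=np.atleast_2d(uv)
    d=np.c_[(uv[:,0]-c["cx"])/c["fx"],(uv[:,1]-c["cy"])/c["fy"],np.ones(len(uv))]@W[:3,:3].T
    return W[:3,3]+d*((z-W[2,3])/d[:,2])[:,None]
def cr(pts,ox,oy,qx,qy,f=4): # crop -> image px
    p=np.array(pts,float)-[ox,oy]; return (p+.5)/f-.5+[qx,qy]
E
python3 - <<'E'
from h import *
tp=lambda p:cr(p,400,0,165,250); sp=lambda p:cr(p,400,300,280,315)
tl=lambda p:cr(p,0,0,330,258); sl=lambda p:cr(p,0,300,340,180)
# pot circles: (cam, pts, radius)
C=[("top",tp([(473,152),(706,150),(588,32),(500,75)]),57),("top",tp([(530,150),(600,87),(590,208)]),30),
("side",sp([(434,447),(767,445),(600,303),(570,579)]),57),("side",sp([(515,435),(687,435)]),30)]
def f(q):
    r=[]
    for n,p,R in C:
        w=ray(n,p,q[2])[:,:2]-q[:2]; r+=list(np.hypot(*w.T)-R)
    return r
for cams_ in ("both","top","side"):
    D=C; C=[c for c in D if cams_ in("both",c[0])]
    s=least_squares(f,[550,170,94],loss="soft_l1"); print(cams_,s.x.round(1),np.round(s.fun,1)); 
    s=least_squares(lambda q:f([*q,94]),[550,170],loss="soft_l1"); print(" at94",s.x.round(1)); C=D
# slots
for n,p in (("top",tp([(501,168),(677,127)])),("side",sp([(606,331),(595,547)]))):
    w=ray(n,p,92)[:,:2]; d=w[0]-w[1]; print(n,"slot ang",np.degrees(np.arctan2(d[1],d[0])).round(1),w.mean(0).round(1),np.hypot(*d).round(1))
w=ray("top",tp([(676,32),(744,200),(575,278)]),8)[:,:2]; print("plate",w.round(1),((w[0]+w[2])/2).round(1),np.degrees(np.arctan2(*(w[0]-w[1])[::-1])).round(1))
# lid
L=[("top",tl([(100,160),(282,160),(191,69),(191,252)]),64),("side",sl([(107,441),(303,441),(190,382)]),62)]
for n,p,z in L:
    s=least_squares(lambda q:np.hypot(*(ray(n,p,z)[:,:2]-q).T)-46,[450,-180]); print("lid",n,s.x.round(1),s.fun.round(1))
for n,p,z in(("top",tl([(184,104),(210,215)]),98),("top",tl([(172,112),(196,215)]),98),("side",sl([(148,440),(268,444)]),64),("side",sl([(150,370),(272,376)]),100),("side",sl([(117,490),(287,497)]),31)):
    w=ray(n,p,z)[:,:2]; d=w[0]-w[1]; print(n,"bar",np.degrees(np.arctan2(d[1],d[0])).round(1),w.mean(0).round(1),np.hypot(*d).round(1))
E
```

```text
both [502.7 166.   83.9] [ 0.7  1.5  0.2  1.  -0.7 -0.1  0.2  1.1  0.9  0.1  0.4 -0.2  0.2]
 at94 [502.3 164.6]
top [502.1 162.5  96.2] [ 0.3  0.2 -0.4  0.7 -0.7 -0.4 -0.4]
 at94 [502.2 163.1]
side [501.6 169.7  89.2] [ 0.6  0.3 -0.2 -0.3 -0.4 -0.2]
 at94 [500.7 172.8]
top slot ang 102.4 [502.  163.8] 88.5
side slot ang -76.7 [501.  171.5] 87.8
plate [[567.  138.5]
 [475.8 100.4]
 [435.7 190.5]] [501.3 164.5] 22.7
lid top [ 476.3 -164.7] [-0.1 -0.1 -0.3 -0.3]
lid side [ 476.5 -163.5] [-0.2 -0.2  0. ]
top bar 11.4 [ 476.4 -163.2] 54.5
top bar 11.4 [ 474.5 -156.8] 50.6
side bar 12.6 [ 475.2 -162.4] 55.7
side bar 10.9 [ 478.  -168.3] 55.4
side bar 12.1 [ 475.5 -163.1] 80.9
```

```bash
cat >> h.py <<'E'
def plan(pos,yaw=None):
    s=sensors.read_state();R=s["tcp_rot"];d=R.T@(np.array(pos)-s["tool_pos"])
    out="t=%.2f shift %s"%(s["time"],(d/250).round(4))
    y=np.degrees(np.arctan2(R[1,0],R[0,0]))
    if yaw is not None: # tool-down with given x yaw
        from scipy.spatial.transform import Rotation as Ro
        a=np.radians(yaw);T=np.array([[np.cos(a),np.sin(a),0],[np.sin(a),-np.cos(a),0],[0,0,-1]])
        out+=" turn %s"%(Ro.from_matrix(R.T@T).as_rotvec(degrees=True)/45).round(4)
    print(out,"yaw",y.round(2),"pos",s["tool_pos"].round(1),"F",s["contact_force"].round(1),"T",s["ft_torque"].round(2),"open",round(s["opening"],1),round(s["grasp_force"],1))
E
python3 -c "
from h import *
plan([476.2,-164,170],191.7)"
```

```text
t=0.10 shift [-2.0092 -2.1465  0.245 ] turn [-0.002  -0.0009 -0.778 ] yaw 156.69 pos [227.3 527.7 230.5] F [ 0.   0.7 -0.1] T [ 0.01 -0.03  0.05] open 85.4 0.0
```

carry_out:
  commands:
    - [[-0.16,-0.17,0.01],[0,0,0]]
    - [[-0.33,-0.35,0.02],[0,0,0]]
    - [[-0.5,-0.53,0.03],[0,0,0]]
    - [[-0.67,-0.715,0.04],[0,0,0]]
    - [[-0.67,-0.715,0.04],[0,0,0]]
  grip: -1
  squeeze: 50

```text
time: 0.72
tool_pos: [311.3, 294.1, 220.9]
tcp_rot: [[-0.916, 0.402, -0.001], [0.402, 0.916, -0.001], [0.0, -0.001, -1.0]]
contact_force: [0.8, 0.2, 0.0]
opening: 85.6
grasp_force: 0.0
```

carry_out:
  commands:
    - [[-0.16,-0.17,0.01],[0,0,0]]
    - [[-0.33,-0.35,0.02],[0,0,0]]
    - [[-0.5,-0.53,0.03],[0,0,0]]
    - [[-0.67,-0.715,0.04],[0,0,0]]
    - [[-0.67,-0.715,0.04],[0,0,0]]

```text
time: 1.35
tool_pos: [395.3, 64.1, 211.0]
tcp_rot: [[-0.915, 0.403, 0.0], [0.403, 0.915, -0.0], [-0.0, -0.0, -1.0]]
contact_force: [-0.8, 0.5, 0.8]
opening: 85.1
grasp_force: 0.0
```

carry_out:
  commands:
    - [[-0.16,-0.17,0.04],[0,0,-0.19]]
    - [[-0.33,-0.35,0.08],[0,0,-0.39]]
    - [[-0.5,-0.53,0.12],[0,0,-0.58]]
    - [[-0.67,-0.715,0.16],[0,0,-0.778]]
    - [[-0.67,-0.715,0.16],[0,0,-0.778]]
    - [[-0.67,-0.715,0.16],[0,0,-0.778]]

```text
time: 2.1
tool_pos: [476.8, -161.7, 170.7]
tcp_rot: [[-0.979, -0.203, -0.001], [-0.203, 0.979, 0.002], [0.001, 0.002, -1.0]]
contact_force: [0.3, 0.6, -0.5]
opening: 85.3
grasp_force: 0.0
```

```bash
python3 -c "
from h import *
plan([476.2,-164,67.5],191.7)"
```

```text
t=2.10 shift [ 0.0038 -0.0094  0.4128] turn [ 0.0024 -0.0014  0.    ] yaw -168.3 pos [ 476.8 -161.7  170.7] F [ 0.3  0.6 -0.5] T [ 0.03 -0.   -0.01] open 85.3 0.0
```

Descend, then close.

carry_out:
  commands:
    - [[0.004,-0.009,0.2],[0,0,0]]
    - [[0.004,-0.009,0.34],[0,0,0]]
    - [[0.004,-0.009,0.41],[0,0,0]]
    - [[0.004,-0.009,0.41],[0,0,0]]
    - [[0.004,-0.009,0.41],[0,0,0]]

```text
time: 2.72
tool_pos: [477.0, -164.5, 70.0]
tcp_rot: [[-0.979, -0.204, 0.001], [-0.204, 0.979, -0.0], [-0.001, -0.001, -1.0]]
contact_force: [-0.5, 0.9, -0.3]
opening: 85.6
grasp_force: 0.0
```

carry_out:
  commands:
    - [[0,0,0],[0,0,0]]
    - [[0,0,0],[0,0,0]]
    - [[0,0,0],[0,0,0]]
    - [[0,0,0],[0,0,0]]
    - [[0,0,0],[0,0,0]]
    - [[0,0,0],[0,0,0]]
    - [[0,0,0],[0,0,0]]
    - [[0,0,0],[0,0,0]]
  grip: 1
  squeeze: 60

```text
time: 3.72
tool_pos: [476.3, -165.6, 68.8]
tcp_rot: [[-0.979, -0.203, -0.0], [-0.203, 0.979, 0.0], [0.0, 0.0, -1.0]]
contact_force: [-0.3, 0.3, 1.6]
opening: 11.2
grasp_force: 61.4
```

```bash
python3 -c "
from h import *
plan([476.2,-164,180],191.7)"
```

```text
t=3.73 shift [-0.001   0.0065 -0.4448] turn [ 0.0001 -0.0001 -0.    ] yaw -168.3 pos [ 476.3 -165.6   68.8] F [-0.3  0.3  1.6] T [0.08 0.23 0.01] open 11.2 61.4
```

carry_out:
  commands:
    - [[0,0,-0.1],[0,0,0]]
    - [[0,0,-0.28],[0,0,0]]
    - [[0,0,-0.47],[0,0,0]]
    - [[0,0,-0.47],[0,0,0]]

```text
time: 4.22
tool_pos: [478.6, -166.8, 189.7]
tcp_rot: [[-0.979, -0.203, 0.006], [-0.203, 0.979, -0.003], [-0.006, -0.004, -1.0]]
contact_force: [-0.0, -0.5, -3.2]
opening: 10.9
grasp_force: 60.8
```

```bash
python3 -c "
from h import *
plan([502,165,186],236.7)"
```

```text
t=4.22 shift [-0.3609  1.2806  0.0111] turn [-0.0082  0.0044 -0.9999] yaw -168.29 pos [ 478.6 -166.8  189.7] F [-0.  -0.5 -3.2] T [-0.04 -0.03 -0.01] open 10.9 60.8
```

carry_out:
  commands:
    - [[-0.05,0.14,0],[0,0,-0.2]]
    - [[-0.11,0.3,0],[0,0,-0.4]]
    - [[-0.16,0.45,0],[0,0,-0.6]]
    - [[-0.21,0.6,0],[0,0,-0.8]]
    - [[-0.27,0.76,0],[0,0,-1.0]]
    - [[-0.32,0.9,0],[0,0,-1.0]]
    - [[-0.32,0.9,0],[0,0,-1.0]]

```text
time: 5.1
tool_pos: [508.1, 73.1, 184.3]
tcp_rot: [[-0.546, -0.838, -0.003], [-0.838, 0.546, 0.0], [0.001, 0.003, -1.0]]
contact_force: [-0.4, -0.5, -3.7]
opening: 10.7
grasp_force: 60.7
```

```bash
python3 -c "
from h import *
plan([502,165,180],281.7)
plan([502,165,180],282.7)"
```

```text
t=5.10 shift [-0.2947  0.2208  0.0176] turn [ 3.90e-03 -1.00e-04 -9.95e-01] yaw -123.08 pos [508.1  73.1 184.3] F [-0.4 -0.5 -3.7] T [-0.07  0.06  0.08] open 10.7 60.7
t=5.10 shift [-0.2947  0.2208  0.0176] turn [ 0.0039 -0.     -1.0172] yaw -123.08 pos [508.1  73.1 184.3] F [-0.4 -0.5 -3.7] T [-0.07  0.06  0.08] open 10.7 60.7
```

carry_out:
  commands:
    - [[-0.06,0.045,0],[0,0,-0.2]]
    - [[-0.12,0.09,0],[0,0,-0.4]]
    - [[-0.18,0.135,0],[0,0,-0.6]]
    - [[-0.24,0.18,0.01],[0,0,-0.8]]
    - [[-0.295,0.22,0.018],[0,0,-1.0]]
    - [[-0.295,0.22,0.018],[0,0,-1.0]]
    - [[-0.295,0.22,0.018],[0,0,-1.0]]
    - [[-0.295,0.22,0.018],[0,0,-1.0]]

```text
time: 6.1
tool_pos: [503.6, 161.9, 181.6]
tcp_rot: [[0.201, -0.98, -0.0], [-0.98, -0.201, -0.0], [0.0, 0.0, -1.0]]
contact_force: [-1.3, -0.1, -3.8]
opening: 11.2
grasp_force: 60.7
```

```bash
python3 -c "
from h import *
import cv2
plan([502,165,180],282.7)
t=cams.get_image('top')[:,:,::-1];s=cams.get_image('side')[:,:,::-1]
cv2.imwrite('pics/t1.png',t);cv2.imwrite('pics/s1.png',s)
c=lambda im,x,y,w,h,W,H:cv2.resize(im[y:y+h,x:x+w],(W,H),interpolation=cv2.INTER_CUBIC)
cv2.imwrite('pics/c1.png',np.hstack([c(t,155,235,100,150,400,600),c(s,275,235,100,150,400,600)]))
"
```

```text
t=6.10 shift [-0.0133  0.0037  0.0062] turn [ 0.0005 -0.0002 -0.0251] yaw -78.43 pos [503.6 161.9 181.6] F [-1.3 -0.1 -3.8] T [-0.   -0.03 -0.  ] open 11.2 60.7
```

View pics/c1.png

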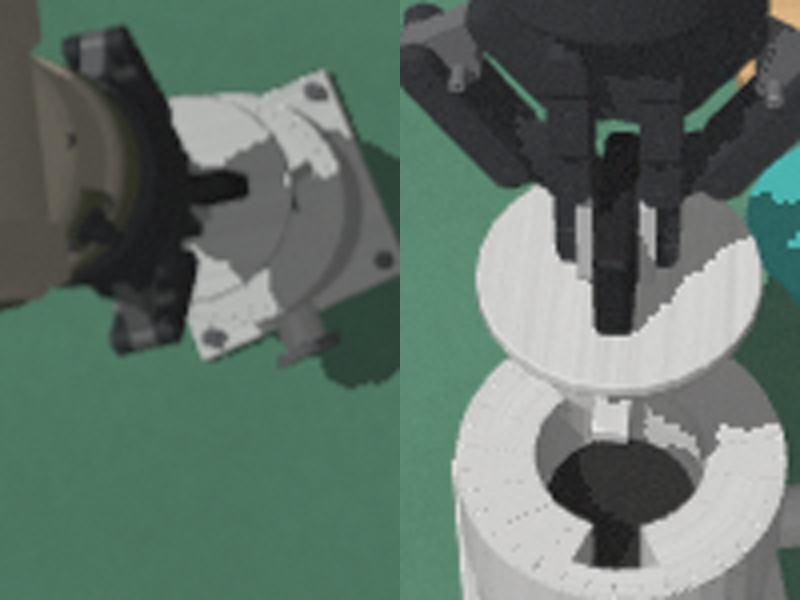

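The crop shows the lid over the pot with its bar roughly in line with the near slot. In the crop the flange edges are at (475,282), (762,280) and front (618,388). The pot bore is at (535–703, ~455).

```bash
python3 - <<'E'
from h import *
g=lambda p:cr(p,400,0,275,235)
p=g([(475,282),(762,280),(618,388),(520,205)])
s=least_squares(lambda q:np.hypot(*(ray("side",p,176.5)[:,:2]-q).T)-46,[503,162]); print("flange side",s.x.round(1),s.fun.round(1))
for nm,pp,z in(("bar base/top front",[(595,333),(631,333)],177),("bar top",[(606,133),(640,133)],213)):
    print(nm,ray("side",g(pp),z)[:,:2].round(1).tolist())
for n,uv in(("lug tip",[(612,440)]),): print(n,ray("side",g(uv),142)[:,:2].round(1), proj("side",[[502,165,90]]))
# pot in this picture
C=[(g([(453,468),(787,465),(560,596)]),57),(g([(535,455),(703,460)]),30)]
for h in(82,84,86,88,90,94):
    r=lambda q:np.concatenate([np.hypot(*(ray("side",a,h)[:,:2]-q).T)-R for a,R in C])
    s=least_squares(r,[502,166]);print(h,s.x.round(1),s.fun.round(1))
E
```

```text
flange side [503.7 161.6] [ 0.5 -1.1 -1.4 -2.1]
bar base/top front [[504.8, 187.1], [494.1, 184.0]]
bar top [[515.4, 137.0], [505.1, 134.1]]
lug tip [[495.7 200.2]] [[330.38655866 344.99837826]]
82 [502.8 167.1] [ 1.   1.3 -0.1 -0.5 -0.8]
84 [502.5 168.2] [ 0.9  1.1 -0.1 -0.6 -0.9]
86 [502.2 169.2] [ 0.7  0.9 -0.1 -0.7 -1. ]
88 [501.9 170.3] [ 0.5  0.7 -0.1 -0.8 -1.1]
90 [501.6 171.4] [ 0.3  0.6 -0.  -0.9 -1.2]
94 [501.  173.5] [-0.   0.2  0.1 -1.1 -1.3]
```

```bash
python3 -c "
from h import *
plan([502.3,165.8,142],282.7)"
```

```text
t=6.20 shift [-0.0154  0.0024  0.1591] turn [-0.     -0.0001 -0.0243] yaw -78.39 pos [503.7 162.1 181.8] F [-0.1  0.5 -2.9] T [0.03 0.01 0.03] open 11.0 60.7
```

carry_out:
  commands:
    - [[-0.0155,0.0025,0],[0,0,-0.024]]
    - [[-0.0155,0.0025,0.05],[0,0,-0.024]]
    - [[-0.0155,0.0025,0.1],[0,0,-0.024]]
    - [[-0.0155,0.0025,0.13],[0,0,-0.024]]
    - [[-0.0155,0.0025,0.16],[0,0,-0.024]]
    - [[-0.0155,0.0025,0.16],[0,0,-0.024]]
    - [[-0.0155,0.0025,0.16],[0,0,-0.024]]

```text
time: 7.08
tool_pos: [502.4, 166.5, 142.0]
tcp_rot: [[0.221, -0.975, 0.001], [-0.975, -0.221, 0.0], [-0.0, -0.001, -1.0]]
contact_force: [0.3, -0.3, -2.2]
opening: 11.0
grasp_force: 60.6
```

```bash
python3 -c "
from h import *
import cv2
plan([502.3,165.8,130],282.7)
t=cams.get_image('top')[:,:,::-1];s=cams.get_image('side')[:,:,::-1]
c=lambda im,x,y,w,h,W,H:cv2.resize(im[y:y+h,x:x+w],(W,H),interpolation=cv2.INTER_CUBIC)
cv2.imwrite('pics/c2.png',c(s,275,270,100,100,600,600))
"
```

```text
t=7.08 shift [0.0025 0.001  0.0481] turn [-0.0007  0.      0.0018] yaw -77.22 pos [502.4 166.5 142. ] F [ 0.3 -0.3 -2.2] T [ 0.03  0.01 -0.07] open 11.0 60.6
```

View pics/c2.png

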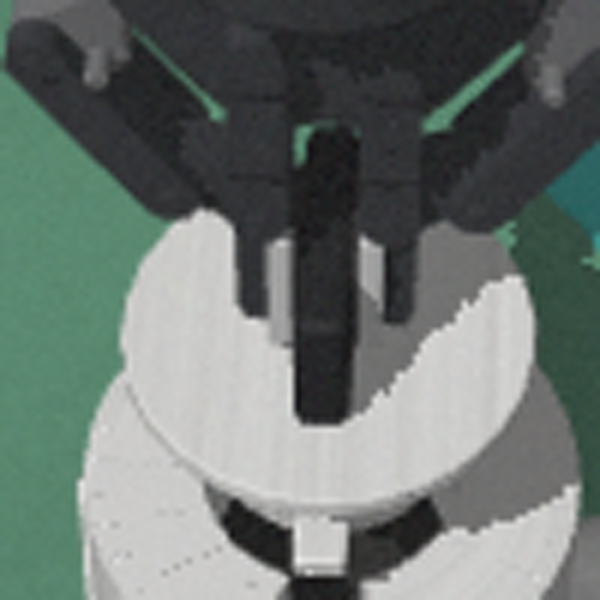

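The crop shows the near lug (322,545) lined up with the slot (322,585). Now lowering gently.

carry_out:
  commands:
    - [[0,0,0.008],[0,0,0]]
    - [[0,0,0.016],[0,0,0]]
    - [[0,0,0.024],[0,0,0]]
    - [[0,0,0.032],[0,0,0]]
    - [[0,0,0.032],[0,0,0]]

```text
time: 7.8
tool_pos: [502.0, 166.4, 133.5]
tcp_rot: [[0.221, -0.975, -0.0], [-0.975, -0.221, 0.0], [-0.0, 0.0, -1.0]]
contact_force: [0.7, 0.6, -2.8]
opening: 11.1
grasp_force: 60.6
```

carry_out:
  commands:
    - [[0,0,0.004],[0,0,0]]
    - [[0,0,0.008],[0,0,0]]
    - [[0,0,0.012],[0,0,0]]
    - [[0,0,0.012],[0,0,0]]

```text
time: 8.3
tool_pos: [502.1, 166.4, 130.7]
tcp_rot: [[0.221, -0.975, -0.0], [-0.975, -0.221, 0.0], [-0.0, 0.0, -1.0]]
contact_force: [0.1, -0.4, -2.0]
opening: 10.9
grasp_force: 60.6
```

carry_out:
  commands:
    - [[0,0,0.004],[0,0,0]]
    - [[0,0,0.008],[0,0,0]]
    - [[0,0,0.012],[0,0,0]]
    - [[0,0,0.012],[0,0,0]]

```text
time: 8.8
tool_pos: [502.1, 166.4, 127.7]
tcp_rot: [[0.221, -0.975, -0.0], [-0.975, -0.221, 0.0], [-0.0, 0.0, -1.0]]
contact_force: [-0.4, -0.2, -3.1]
opening: 11.2
grasp_force: 60.6
```

carry_out:
  commands:
    - [[0,0,0.004],[0,0,0]]
    - [[0,0,0.008],[0,0,0]]
    - [[0,0,0.008],[0,0,0]]

```text
time: 9.18
tool_pos: [502.1, 166.4, 125.7]
tcp_rot: [[0.221, -0.975, -0.0], [-0.975, -0.221, 0.0], [-0.0, 0.0, -1.0]]
contact_force: [0.4, 0.4, -2.6]
opening: 11.3
grasp_force: 60.6
```

carry_out:
  commands:
    - [[0,0,0.004],[0,0,0]]
    - [[0,0,0.008],[0,0,0]]
    - [[0,0,0.012],[0,0,0]]
    - [[0,0,0.012],[0,0,0]]

```text
time: 9.68
tool_pos: [502.1, 166.4, 122.7]
tcp_rot: [[0.221, -0.975, -0.0], [-0.975, -0.221, 0.0], [-0.0, 0.0, -1.0]]
contact_force: [-0.5, 0.5, -2.5]
opening: 11.0
grasp_force: 60.6
```

carry_out:
  commands:
    - [[0,0,0.004],[0,0,0]]
    - [[0,0,0.008],[0,0,0]]
    - [[0,0,0.008],[0,0,0]]

```text
time: 10.05
tool_pos: [502.1, 166.4, 120.7]
tcp_rot: [[0.221, -0.975, -0.0], [-0.975, -0.221, 0.0], [-0.0, 0.0, -1.0]]
contact_force: [-0.0, 0.2, -2.0]
opening: 11.1
grasp_force: 60.6
```

carry_out:
  commands:
    - [[0,0,0.004],[0,0,0]]
    - [[0,0,0.008],[0,0,0]]
    - [[0,0,0.012],[0,0,0]]
    - [[0,0,0.012],[0,0,0]]

```text
time: 10.55
tool_pos: [502.1, 166.4, 117.7]
tcp_rot: [[0.221, -0.975, -0.0], [-0.975, -0.221, 0.0], [-0.0, 0.0, -1.0]]
contact_force: [0.3, 0.5, -2.2]
opening: 11.4
grasp_force: 60.6
```

carry_out:
  commands:
    - [[0,0,0.004],[0,0,0]]
    - [[0,0,0.008],[0,0,0]]
    - [[0,0,0.012],[0,0,0]]
    - [[0,0,0.012],[0,0,0]]

```text
time: 11.05
tool_pos: [502.1, 166.4, 114.7]
tcp_rot: [[0.221, -0.975, -0.0], [-0.975, -0.221, 0.0], [-0.0, 0.0, -1.0]]
contact_force: [0.5, 0.0, -2.7]
opening: 11.2
grasp_force: 60.6
```

carry_out:
  commands:
    - [[0,0,0.004],[0,0,0]]
    - [[0,0,0.008],[0,0,0]]
    - [[0,0,0.012],[0,0,0]]
    - [[0,0,0.012],[0,0,0]]

```text
time: 11.55
tool_pos: [502.1, 166.4, 111.7]
tcp_rot: [[0.221, -0.975, -0.0], [-0.975, -0.221, 0.0], [-0.0, 0.0, -1.0]]
contact_force: [-0.1, -0.5, -2.6]
opening: 11.6
grasp_force: 60.6
```

carry_out:
  commands:
    - [[0,0,0.004],[0,0,0]]
    - [[0,0,0.008],[0,0,0]]
    - [[0,0,0.008],[0,0,0]]

```text
time: 11.92
tool_pos: [502.1, 166.4, 109.7]
tcp_rot: [[0.221, -0.975, -0.0], [-0.975, -0.221, 0.0], [-0.0, 0.0, -1.0]]
contact_force: [-0.4, -0.5, -2.4]
opening: 10.7
grasp_force: 60.6
```

carry_out:
  commands:
    - [[0,0,0.004],[0,0,0]]
    - [[0,0,0.008],[0,0,0]]
    - [[0,0,0.008],[0,0,0]]

```text
time: 12.3
tool_pos: [502.0, 166.4, 107.7]
tcp_rot: [[0.221, -0.975, -0.0], [-0.975, -0.221, 0.0], [-0.0, 0.0, -1.0]]
contact_force: [0.6, -0.9, -2.8]
opening: 11.2
grasp_force: 60.6
```

carry_out:
  commands:
    - [[0,0,0.004],[0,0,0]]
    - [[0,0,0.008],[0,0,0]]
    - [[0,0,0.008],[0,0,0]]

```text
time: 12.68
tool_pos: [502.1, 166.4, 105.7]
tcp_rot: [[0.221, -0.975, -0.0], [-0.975, -0.221, 0.0], [-0.0, 0.0, -1.0]]
contact_force: [-0.4, 0.1, -1.8]
opening: 10.9
grasp_force: 60.6
```

carry_out:
  commands:
    - [[0,0,0.004],[0,0,0]]
    - [[0,0,0.006],[0,0,0]]
    - [[0,0,0.006],[0,0,0]]

```text
time: 13.05
tool_pos: [502.1, 166.4, 104.2]
tcp_rot: [[0.221, -0.975, -0.0], [-0.975, -0.221, 0.0], [-0.0, 0.0, -1.0]]
contact_force: [0.2, 0.2, -2.7]
opening: 11.3
grasp_force: 60.6
```

carry_out:
  commands:
    - [[0,0,0.004],[0,0,0]]
    - [[0,0,0.006],[0,0,0]]
    - [[0,0,0.006],[0,0,0]]

```text
time: 13.42
tool_pos: [502.1, 166.4, 102.8]
tcp_rot: [[0.221, -0.975, 0.0], [-0.975, -0.221, 0.0], [-0.0, -0.0, -1.0]]
contact_force: [0.4, 0.0, -1.9]
opening: 11.0
grasp_force: 61.0
```

carry_out:
  commands:
    - [[0,0,0.004],[0,0,0]]
    - [[0,0,0.004],[0,0,0]]
    - [[0,0,0.004],[0,0,0]]

```text
time: 13.8
tool_pos: [502.2, 166.5, 102.0]
tcp_rot: [[0.221, -0.975, 0.0], [-0.975, -0.221, 0.0], [-0.0, -0.0, -1.0]]
contact_force: [-1.0, -0.1, 1.0]
opening: 11.1
grasp_force: 61.2
```

carry_out:
  commands:
    - [[0,0,0.004],[0,0,0]]
    - [[0,0,0.008],[0,0,0]]
    - [[0,0,0.008],[0,0,0]]

```text
time: 14.18
tool_pos: [502.2, 166.5, 99.9]
tcp_rot: [[0.221, -0.975, 0.0], [-0.975, -0.221, 0.0], [-0.0, -0.0, -1.0]]
contact_force: [-2.1, -0.5, 3.2]
opening: 11.3
grasp_force: 61.6
```

carry_out:
  commands:
    - [[0,0,0.004],[0,0,0]]
    - [[0,0,0.008],[0,0,0]]
    - [[0,0,0.008],[0,0,0]]

```text
time: 14.55
tool_pos: [502.2, 166.5, 98.1]
tcp_rot: [[0.221, -0.975, 0.0], [-0.975, -0.221, 0.0], [-0.0, -0.0, -1.0]]
contact_force: [-3.2, -0.9, 5.2]
opening: 10.7
grasp_force: 61.9
```

carry_out:
  commands:
    - [[0,0.002,0.004],[0,0,0]]
    - [[0,0.003,0.008],[0,0,0]]
    - [[0,0.003,0.008],[0,0,0]]

```text
time: 14.92
tool_pos: [502.2, 166.4, 96.5]
tcp_rot: [[0.221, -0.975, 0.002], [-0.975, -0.221, 0.0], [-0.0, -0.002, -1.0]]
contact_force: [-2.3, -0.2, 7.4]
opening: 11.0
grasp_force: 62.2
```

```bash
python3 -c "
from h import *
plan([502.1,166.5,95.8],282.7);print(sensors.read_state()['joints'].round(3))"
```

```text
t=14.93 shift [-0.0003  0.0002  0.0029] turn [-0.0023  0.0001  0.0018] yaw -77.22 pos [502.2 166.4  96.5] F [-2.3 -0.2  7.4] T [-0.09  0.49 -0.04] open 11.0 62.2
[ 0.168  0.305 -0.31   0.955  0.    -1.626]
```

carry_out:
  commands:
    - [[0,0,0.003],[0,0,0]]
    - [[0,0,0.003],[0,0,0]]

```text
time: 15.18
tool_pos: [502.1, 166.4, 95.9]
tcp_rot: [[0.221, -0.975, 0.002], [-0.975, -0.221, 0.0], [-0.0, -0.002, -1.0]]
contact_force: [-3.3, -0.4, 8.6]
opening: 11.0
grasp_force: 62.2
```

carry_out:
  commands:
    - [[0,0,0],[0,0,0.06]]
    - [[0,0,0],[0,0,0.13]]
    - [[0,0,0],[0,0,0.2]]
    - [[0,0,0],[0,0,0.2]]

```text
time: 15.68
tool_pos: [503.0, 166.6, 96.2]
tcp_rot: [[0.066, -0.998, 0.003], [-0.998, -0.066, 0.001], [-0.0, -0.004, -1.0]]
contact_force: [-0.6, -0.5, 8.1]
opening: 11.3
grasp_force: 62.3
```

```bash
python3 -c "
from h import *
plan([502.1,166.5,95.8],282.7)"
```

```text
t=15.68 shift [0.0001 0.0036 0.0016] turn [-0.0045  0.0003 -0.1987] yaw -86.24 pos [503.  166.6  96.2] F [-0.6 -0.5  8.1] T [-0.04  0.22 -0.09] open 11.3 62.3
```

carry_out:
  commands:
    - [[0,0,0.001],[0,0,0.1]]
    - [[0,0,0.001],[0,0,0.2]]
    - [[0,0,0.001],[0,0,0.3]]
    - [[0,0,0.001],[0,0,0.4]]
    - [[0,0,0.001],[0,0,0.4]]

```text
time: 16.3
tool_pos: [503.4, 166.6, 96.1]
tcp_rot: [[-0.246, -0.969, 0.004], [-0.969, 0.246, 0.001], [-0.002, -0.004, -1.0]]
contact_force: [-0.0, -0.0, 8.6]
opening: 11.0
grasp_force: 62.3
```

```bash
python3 -c "
from h import *
plan([502.1,166.5,95.8],282.7)"
```

```text
t=16.30 shift [0.0016 0.0051 0.0014] turn [-0.0055  0.001  -0.5992] yaw -104.26 pos [503.4 166.6  96.1] F [-0.  -0.   8.6] T [-0.08  0.08 -0.07] open 11.0 62.3
```

carry_out:
  commands:
    - [[0,0,0],[0,0,0.12]]
    - [[0,0,0],[0,0,0.24]]
    - [[0,0,0],[0,0,0.36]]
    - [[0,0,0],[0,0,0.48]]
    - [[0,0,0],[0,0,0.6]]
    - [[0,0,0],[0,0,0.6]]

```text
time: 17.05
tool_pos: [503.5, 166.5, 96.1]
tcp_rot: [[-0.66, -0.752, 0.004], [-0.752, 0.66, 0.001], [-0.003, -0.003, -1.0]]
contact_force: [-0.0, -0.3, 7.6]
opening: 10.9
grasp_force: 62.3
```

```bash
python3 -c "
from h import *
plan([502.1,166.5,95.8],202.7)"
```

```text
t=17.05 shift [0.0039 0.0042 0.0014] turn [-0.0027  0.0051  0.5784] yaw -131.27 pos [503.5 166.5  96.1] F [-0.  -0.3  7.6] T [-0.07  0.01 -0.13] open 10.9 62.3
```

carry_out:
  commands:
    - [[0,0,0],[0,0,0.12]]
    - [[0,0,0],[0,0,0.24]]
    - [[0,0,0],[0,0,0.36]]
    - [[0,0,0],[0,0,0.48]]
    - [[0,0,0],[0,0,0.48]]

```text
time: 17.68
tool_pos: [503.6, 166.5, 96.2]
tcp_rot: [[-0.89, -0.456, 0.005], [-0.456, 0.89, 0.0], [-0.004, -0.002, -1.0]]
contact_force: [1.4, 0.7, 7.9]
opening: 11.0
grasp_force: 62.3
```

carry_out:
  commands:
    - [[0,0,0],[0,0,0.04]]
    - [[0,0,0],[0,0,0.08]]
    - [[0,0,0],[0,0,0.08]]

```text
time: 18.05
tool_pos: [503.6, 166.4, 96.2]
tcp_rot: [[-0.917, -0.4, 0.005], [-0.4, 0.917, 0.0], [-0.004, -0.001, -1.0]]
contact_force: [0.1, -0.1, 7.5]
opening: 11.2
grasp_force: 62.3
```

```bash
python3 -c "
from h import *
plan([502.1,166.5,95.8],202.7)"
```

```text
t=18.05 shift [0.0054 0.0027 0.0014] turn [-0.0019  0.0056  0.0191] yaw -156.44 pos [503.6 166.4  96.2] F [ 0.1 -0.1  7.5] T [-0.18  0.05 -0.02] open 11.2 62.3
```

carry_out:
  commands:
    - [[0,0,0],[0,0,0.02]]
    - [[0,0,0],[0,0,0.05]]
    - [[0,0,0],[0,0,0.05]]

```text
time: 18.42
tool_pos: [503.6, 166.4, 96.2]
tcp_rot: [[-0.932, -0.363, 0.005], [-0.363, 0.932, 0.0], [-0.004, -0.001, -1.0]]
contact_force: [1.2, -0.8, 7.2]
opening: 11.4
grasp_force: 62.3
```

```bash
python3 -c "
from h import *
plan([502.1,166.5,95.8],202.7)"
```

```text
t=18.43 shift [0.0055 0.0025 0.0015] turn [-0.0018  0.0057 -0.0308] yaw -158.69 pos [503.6 166.4  96.2] F [ 1.2 -0.8  7.2] T [-0.23  0.03  0.01] open 11.4 62.3
```

carry_out:
  commands:
    - [[0,0,0],[0,0,0.02]]
    - [[0,0,0],[0,0,0.04]]
    - [[0,0,0],[0,0,0.04]]

```text
time: 18.8
tool_pos: [503.6, 166.6, 96.2]
tcp_rot: [[-0.942, -0.335, 0.005], [-0.335, 0.942, 0.001], [-0.005, -0.001, -1.0]]
contact_force: [-0.3, -0.1, 8.4]
opening: 11.2
grasp_force: 62.3
```

```bash
python3 -c "
from h import *
plan([502.1,166.5,95.8],202.7)"
```

```text
t=18.80 shift [0.0059 0.0017 0.0015] turn [-0.0014  0.0058 -0.0702] yaw -160.46 pos [503.6 166.6  96.2] F [-0.3 -0.1  8.4] T [-0.17  0.07  0.13] open 11.2 62.3
```

carry_out:
  commands:
    - [[0,0,0],[0,0,0.02]]
    - [[0,0,0],[0,0,0.03]]
    - [[0,0,0],[0,0,0.03]]

```text
time: 19.18
tool_pos: [503.6, 166.9, 96.2]
tcp_rot: [[-0.95, -0.313, 0.005], [-0.313, 0.95, 0.001], [-0.005, -0.0, -1.0]]
contact_force: [-0.2, 2.9, 7.3]
opening: 11.3
grasp_force: 62.3
```

```bash
python3 -c "
from h import *
plan([502.1,166.5,95.8],202.7)"
```

```text
t=19.18 shift [0.0061 0.0001 0.0015] turn [-0.0004  0.0061 -0.0994] yaw -161.77 pos [503.6 166.9  96.2] F [-0.2  2.9  7.3] T [0.05 0.05 0.27] open 11.3 62.3
```

The stop is felt about 4.5° past the expected lock angle, so I back off to the middle of the notch and let it rise.

carry_out:
  commands:
    - [[0,0,0],[0,0,-0.05]]
    - [[0,0,0],[0,0,-0.09]]
    - [[0,0,-0.004],[0,0,-0.09]]
    - [[0,0,-0.008],[0,0,-0.09]]
    - [[0,0,-0.01],[0,0,-0.09]]
    - [[0,0,-0.01],[0,0,-0.09]]

```text
time: 19.92
tool_pos: [503.3, 166.8, 98.3]
tcp_rot: [[-0.926, -0.379, 0.004], [-0.379, 0.926, 0.001], [-0.004, -0.0, -1.0]]
contact_force: [0.5, 0.5, 5.0]
opening: 10.9
grasp_force: 61.9
```

```bash
python3 -c "
from h import *
plan([502.1,166.5,95.8],202.7)"
```

```text
t=19.93 shift [0.0051 0.0006 0.0101] turn [-0.0005  0.0053 -0.0102] yaw -157.76 pos [503.3 166.8  98.3] F [0.5 0.5 5. ] T [ 0.08 -0.06 -0.01] open 10.9 61.9
```

carry_out:
  commands:
    - [[0,0,-0.002],[0,0,0]]
    - [[0,0,-0.004],[0,0,0]]
    - [[0,0,-0.004],[0,0,0]]

```text
time: 20.3
tool_pos: [503.2, 166.8, 99.1]
tcp_rot: [[-0.926, -0.378, 0.004], [-0.378, 0.926, 0.001], [-0.004, -0.0, -1.0]]
contact_force: [3.6, 2.3, 4.4]
opening: 11.4
grasp_force: 61.8
```

carry_out:
  commands:
    - [[0,0,-0.002],[0,0,0]]
    - [[0,0,-0.004],[0,0,0]]
    - [[0,0,-0.004],[0,0,0]]

```text
time: 20.68
tool_pos: [501.6, 166.2, 99.4]
tcp_rot: [[-0.926, -0.378, 0.0], [-0.378, 0.926, -0.0], [-0.0, -0.0, -1.0]]
contact_force: [1.8, -0.2, 3.9]
opening: 11.3
grasp_force: 61.7
```

carry_out:
  commands:
    - [[0,0,-0.002],[0,0,0]]
    - [[0,0,-0.003],[0,0,0]]
    - [[0,0,-0.003],[0,0,0]]

```text
time: 21.05
tool_pos: [501.4, 166.2, 99.7]
tcp_rot: [[-0.926, -0.378, -0.0], [-0.378, 0.926, -0.0], [0.0, -0.0, -1.0]]
contact_force: [3.3, 0.9, 0.7]
opening: 11.1
grasp_force: 61.2
```

```bash
python3 -c "
from h import *
plan([502.1,166.5,95.8],202.7)"
```

```text
t=21.05 shift [-0.0032  0.0001  0.0157] turn [-0.0001 -0.0004 -0.0105] yaw -157.77 pos [501.4 166.2  99.7] F [3.3 0.9 0.7] T [ 0.09 -0.87  0.01] open 11.1 61.2
```

Lugs are seated at the top of the notch. Releasing and retreating.

carry_out:
  commands:
    - [[0,0,0],[0,0,0]]
    - [[0,0,0],[0,0,0]]
    - [[0,0,0],[0,0,0]]
    - [[0,0,0],[0,0,0]]
    - [[0,0,0],[0,0,0]]
    - [[0,0,0],[0,0,0]]
    - [[0,0,0],[0,0,0]]
    - [[0,0,0],[0,0,0]]
  grip: -1

```text
time: 22.05
tool_pos: [501.5, 166.3, 100.1]
tcp_rot: [[-0.926, -0.378, 0.0], [-0.378, 0.926, 0.0], [-0.0, 0.0, -1.0]]
contact_force: [-0.4, 0.3, 0.1]
opening: 85.5
grasp_force: 0.0
```

carry_out:
  commands:
    - [[0,0,-0.06],[0,0,0]]
    - [[0,0,-0.16],[0,0,0]]
    - [[0,0,-0.3],[0,0,0]]
    - [[0,0,-0.5],[0,0,0]]
    - [[0,0,-0.5],[0,0,0]]

```text
time: 22.68
tool_pos: [504.1, 166.8, 230.5]
tcp_rot: [[-0.926, -0.378, 0.009], [-0.378, 0.926, 0.002], [-0.009, -0.002, -1.0]]
contact_force: [0.7, 0.5, -0.8]
opening: 85.3
grasp_force: 0.0
```

carry_out:
  commands:
    - [[0,-0.2,0],[0,0,0]]
    - [[0,-0.4,0],[0,0,0]]
    - [[0,-0.6,0],[0,0,0]]
    - [[0,-0.8,0],[0,0,0]]
    - [[0,-0.8,0],[0,0,0]]
    - [[0,-0.8,0],[0,0,0]]

```text
time: 23.42
tool_pos: [576.6, -18.8, 224.7]
tcp_rot: [[-0.926, -0.378, -0.001], [-0.378, 0.926, 0.001], [0.001, 0.001, -1.0]]
contact_force: [-0.4, 0.0, 0.3]
opening: 85.2
grasp_force: 0.0
```

```bash
python3 -c "
from h import *
import cv2
plan([502.1,166.5,95.8],202.7)
t=cams.get_image('top')[:,:,::-1];s=cams.get_image('side')[:,:,::-1]
c=lambda im,x,y,w,h,W,H:cv2.resize(im[y:y+h,x:x+w],(W,H),interpolation=cv2.INTER_CUBIC)
cv2.imwrite('pics/c3.png',np.hstack([c(t,165,250,100,100,400,400),c(s,280,305,100,100,400,400)]))
"
```

```text
t=23.43 shift [-0.0045  0.7981  0.5164] turn [ 0.0013 -0.001  -0.0112] yaw -157.8 pos [576.6 -18.8 224.7] F [-0.4  0.   0.3] T [0.04 0.04 0.03] open 85.2 0.0
```

View pics/c3.png

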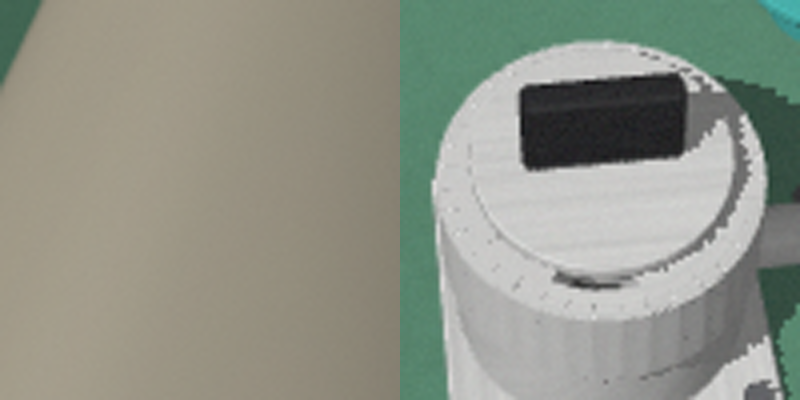

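The side crop shows the lid level in the collar, its bar (520–686, ~125) turned across the slot visible at (597,283). It is locked and the gripper is clear.

```bash
python3 -c "
from workcell import env
print(env.job_done())"
```

```text
the job is handed in; nothing more can be done
None
```

The lid is in the strainer, turned clockwise to its stop, sprung up into its locking notch and released; the highest load I read while pressing and turning was about 9 N, and the job was handed in at about 23 s.

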